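Hold the cover plate over the control box for screwing

ROBOT

A 7-joint arm with a two-finger parallel gripper is mounted at the origin on the work surface. World frame = base frame: x ahead of the robot, y to its left, z up, the work surface at z = 0. Lengths are in mm, angles in rad, forces in N, time in s.
With the tool pointing down it reaches from about 400 to 900 mm from the base axis. Payload 5.6 kg.
Tool frame: the origin (TCP) lies on the centre line of the jaws, within the pads' length; the fingertips stand 11 mm ahead of it and the grasp point (between the pads) lies 8 mm behind it (manip.nose_length is the distance from the TCP to the fingertips, in mm); z points along the fingers, y is the line along which they close (so a half turn about z gives the same grasp; the last joint's range is limited). The gripper opens to 92 mm and grips with 3 to 60 N. Pads are 20 mm wide; open, the fingers measure 128 mm over their backs; the gripper's body (75 mm by 189 mm) begins 69 mm behind the grasp point.
Start: joints at [-1.309, 0.468, -0.012, 1.603, 0.006, 1.071, -0.056], TCP at [195.107, 620.034, 225.592] pointing down, gripper open.
Joint ranges: [-2.53, 2.53], [-0.31, 2.02], [-1.57, 1.55], [0.28, 2.44], [-1.29, 4.43], [0.15, 1.84], [-2.92, 2.92]. Speed limits (rad/s): [2.57, 2.57, 3.14, 3.14, 3.14, 3.14, 3.14].

INTERFACE

Orientations are given as a unit quaternion [w, x, y, z].
In Python, from rig import manip, cams, job_done gives the robot as it stands. The module is installed in compiled form; this text tells all that it offers.
- The arm moves only by the shell command python3 -m jog 'ROWS' [FORCE]. ROWS is JSON, a list of rows, each a list of 7 numbers: the shift along the world's x, y, z as a fraction of full scale, then the turn, a rotation vector about the world's x, y, z as a fraction of full scale, then the opening, from -1 (shut) to 1 (fully open). In form: [[x, y, z, rx, ry, rz, claw], ...]. A call has 1 to 5 rows; each row shifts and turns the commanded pose from where the row before left it; what a row does not reach is not made up. Full scale, the value 1, is 0.75 m for a shift and 180 degrees for a turn. A row lasts 1/10 s, in which the tool goes at most 50 mm and 8.59 degrees, less where a joint would pass 70% of its speed; a pose out of reach is approached as far as the arm can. A call with a number of a shift or a turn outside -1 to 1 is refused whole. A call with a gripper value outside its range is refused whole. The fingers move at their own pace and stop on an object; FORCE is the grip in N (left out, the last holds). Time passes only in rows, so rows that do not move let the fingers close. It gives the time, the measured TCP pose, the force, the opening and the grip force at its end, in the units of the state.
- manip.get_state(): the state, without advancing time (a new reading comes with each control period).
- cams.snapshot(name): name is "scene" or "top" or "wrist"; returns the picture (384x512x3 uint8, blue, green, red); there is no depth.
- cams.camera_model(name): a dict with "camera_matrix" (3x3 intrinsics, pixels), "pose" (4x4, takes a point from camera to world coordinates). Camera axes: x right, y up, looking along -z (the intrinsics and any distortion apply to the point x, -y, -z); pixel columns grow to the right and rows downward; lengths in mm; the calibration is good to about 2 mm. A picture is of the moment at which its call begins: read the wrist's pose just before it. camera_model takes no time and is no camera call; for the wrist camera it gives the pose at the moment of the call.
- job_done(): hands the job in; it is judged then, once.
The state is a dict: "time": time; "joints": joint angles; "joint_vel": joint speeds; "tau": joint torques, N m; "ee_pos": TCP position; "eef_rot": TCP orientation; "contact_force": force on the tool from outside, world axes, zero at the start; "wrist_torque": the same for the moment, N m; "grip_width": finger opening in mm; "gripper_force": force on a finger pad.
Only numpy, scipy, OpenCV 4.12 (cv2) and the standard library are available. Lean on these libraries where they do the work, as an engineer would, in place of code of your own. Each camera call takes 0.05 s, during which the arm holds its last target. There are 200 camera calls.

TASK

Clear the driver-bit holder off the open control box, keeping it upright, and set it down (do not drop it) on the bench, clear of the box. Then pick up the cover plate and hold it level about a centimetre above the box, not touching it, with its four holes centred over the four threaded holes (either way round), ready for a colleague to drive the screws. Finish while still holding it there, steady, and leave the other things on the bench where they are.

Things in the scene. Friction and masses are not known exactly. Their poses are not given: they have to be found in the camera images.
- control_box: Grey steel control box fixed to the bench, open side up: 140 (its x) x 110 (its y) x 50 mm high, 3 mm walls, circuit board and components inside at least 18 mm below the rim. Four corner bosses level with the rim, each with a threaded hole in a brass insert. Origin: centre of its underside, z up; the rim is 50 mm above it. Place and yaw vary.
- cover_plate: Loose grey cover plate, 140 (its x) x 110 (its y) x 4 mm, about 0.3 kg, lying flat on the bench, handle up, a 9 mm hole at each corner. Same outline as the box; its holes form a rectangle, so it fits either way round (half a turn makes no difference). Origin: centre of its underside, z up.
- handle (a point): Centre of the cover plate's bridge handle: a level steel bar 84 mm long (along the plate's x), 12 mm wide (the plate's y), 14 mm high, on two round posts 10 mm thick that stand 70 mm apart. This point is 35 mm above the plate's underside, over the plate's centre; between bar and plate are 24 mm of free height.
- bit_holder: Loose black plastic driver-bit holder, a block 36 (its x) x 126 (its y) x 30 mm high with two rows of short steel bits fixed in its top that stand 10 mm higher; about 0.16 kg. At the start it stands upright across the top of the box, bridging its two long walls. Origin: centre of its underside, z up. The bench between box and plate, from x 0.50 to 0.64 m at y 0, is free.
- dispenser: Bystander: white square solvent dispenser, 62 x 62 mm, 108 mm high with its steel top. Origin: centre of its underside.
- tape_roll: Bystander: white roll of tape lying flat, 84 mm outside diameter, 24 mm high. Origin: centre of its underside.
- screwdriver: Bystander: screwdriver lying on the bench at the left, along its x. Origin on its underside.
- screw_jar: Bystander: clear jar with steel lid, 56 mm diameter, 60 mm high. Origin: centre of its underside.
- tub: Bystander: open steel tub, 68 mm diameter, 60 mm high. Origin: centre of its underside.
- heatsink: Bystander: finned aluminium heat sink, 60 x 80 x 25 mm. Origin: centre of its underside.
- hole0 (a point): Centre of the cover plate's hole at its -x, -y corner, on the underside (58 mm and 43 mm from the plate's centre along its x and y).
- thread0 (a point): Mouth of the box's threaded hole at its -x, -y corner, level with the rim (58 mm and 43 mm from the box's centre along its x and y).
- hole1 (a point): Centre of the cover plate's hole at its +x, -y corner, on the underside (58 mm and 43 mm from the plate's centre along its x and y).
- thread1 (a point): Mouth of the box's threaded hole at its +x, -y corner, level with the rim (58 mm and 43 mm from the box's centre along its x and y).
- hole2 (a point): Centre of the cover plate's hole at its +x, +y corner, on the underside (58 mm and 43 mm from the plate's centre along its x and y).
- thread2 (a point): Mouth of the box's threaded hole at its +x, +y corner, level with the rim (58 mm and 43 mm from the box's centre along its x and y).
- hole3 (a point): Centre of the cover plate's hole at its -x, +y corner, on the underside (58 mm and 43 mm from the plate's centre along its x and y).
- thread3 (a point): Mouth of the box's threaded hole at its -x, +y corner, level with the rim (58 mm and 43 mm from the box's centre along its x and y).

How it is judged (in metres and radians):
On the way, in this order (a step that is already met when the one before it is completed fails the run):
1. the bit holder has been set down upright on the bench, clear of the box, and let go (height (world z) of bit_holder below 0.006 m and angle between bit_holder's own z axis and vertical below 0.1 rad and horizontal distance between bit_holder and control_box above 0.07 m and contact force between bit_holder and control_box below 0.05 N and contact force between bit_holder and the fingers below 0.05 N and linear speed of bit_holder below 0.03 m/s), for 0.2 s.
2. the cover plate has been picked up off the bench (height (world z) of cover_plate above 0.03 m and contact force between cover_plate and the fingers above 0.5 N), for 0.2 s.
At the end, for the whole second after the job is handed in: Plate in the fingers, still, level within 0.06 rad, 3 to 20 mm above the rim, each hole within 4 mm of a threaded hole (either way round), touching neither box nor holder; bit holder upright on the bench, let go, not touching the box, centres over 70 mm apart (all of step 1 and z of cover_plate in the frame of control_box between 0.053 and 0.07 m and angle between cover_plate's own z axis and vertical below 0.06 rad and ((horizontal distance between hole0 and thread0 below 0.004 m and horizontal distance between hole1 and thread1 below 0.004 m and horizontal distance between hole2 and thread2 below 0.004 m and horizontal distance between hole3 and thread3 below 0.004 m) or (horizontal distance between hole0 and thread2 below 0.004 m and horizontal distance between hole1 and thread3 below 0.004 m and horizontal distance between hole2 and thread0 below 0.004 m and horizontal distance between hole3 and thread1 below 0.004 m)) and contact force between cover_plate and control_box below 0.05 N and contact force between cover_plate and bit_holder below 0.05 N and contact force between cover_plate and the fingers above 0.5 N and linear speed of cover_plate below 0.02 m/s); the arm keeps its last pose, push and grip.
It fails at once if a bystander was moved by more than 25 mm (screwdriver: 30 mm) (distance of any of dispenser, tape_roll, screw_jar, tub, heatsink from where it was at the start of the episode above 0.025 m or distance of screwdriver from where it was at the start of the episode above 0.03 m).
It fails at once if the bit holder was tipped by more than about 35 degrees (angle between bit_holder's own z axis and vertical above 0.6 rad).
It fails at once if the bit holder was dropped (falls, out of the fingers, faster than 0.6 m/s) (linear speed of bit_holder above 0.6 m/s and contact force between bit_holder and the fingers below 0.01 N).
It also fails if it takes over 64 s, if anything falls off the work surface, if the arm or the gripper's body presses on something with over 40 N, if the wrist force passes 120 N, or if a joint passes its speed limit or range.

## Working session

There is one attempt and no reset: what is moved stays moved. The work goes in short steps, Python scripts to look and compute and a shell command to move; the robot and the scene stay as the last step left them, time stands still between calls to the robot, and variables do not carry over. Pictures are saved under pics/ and viewed, at most 10 in all, crops included, and the job is handed in when it is done.

```bash
mkdir -p pics; python3 - <<'E'
from rig import manip,cams
import cv2,numpy as np
np.set_printoptions(precision=4,suppress=True)
for n in("scene","top"):
    im=cams.snapshot(n);cv2.imwrite(f"pics/{n}0.png",im);m=cams.camera_model(n);print(n,m)
print(cams.camera_model("wrist"));print(manip.get_state(),manip.nose_length)
E
```

```text
scene {'camera_matrix': array([[366.1506,   0.    , 253.4887],
       [  0.    , 366.1506, 185.7685],
       [  0.    ,   0.    ,   1.    ]]), 'pose': array([[   0.0551,   -0.7898,    0.6109, 1243.83  ],
       [   0.9985,    0.0424,   -0.0353,  -29.6786],
       [   0.0019,    0.6119,    0.791 ,  939.3658],
       [   0.    ,    0.    ,    0.    ,    1.    ]])}
top {'camera_matrix': array([[372.8456,   0.    , 258.9152],
       [  0.    , 372.8456, 189.4699],
       [  0.    ,   0.    ,   1.    ]]), 'pose': array([[  -0.0064,    0.9963,   -0.0855,  477.1298],
       [  -0.9998,   -0.0078,   -0.0164,   10.2308],
       [  -0.017 ,    0.0854,    0.9962, 1198.7519],
       [   0.    ,    0.    ,    0.    ,    1.    ]])}
{'camera_matrix': array([[284.6936,   0.    , 257.764 ],
       [  0.    , 284.6936, 193.6289],
       [  0.    ,   0.    ,   1.    ]]), 'pose': array([[  0.2998,  -0.9243,  -0.2361, 129.7165],
       [  0.954 ,   0.2898,   0.077 , 640.6638],
       [ -0.0028,  -0.2483,   0.9687, 384.2203],
       [  0.    ,   0.    ,   0.    ,   1.    ]])}
{'time': 0.1, 'joints': array([-1.309 ,  0.4683, -0.0116,  1.6035,  0.006 ,  1.0714, -0.0563]), 'joint_vel': array([-0.0007, -0.0028, -0.0005, -0.0027,  0.0001,  0.0019,  0.0009]), 'tau': array([  0.0003, -52.1651,  -0.0128, -24.437 ,  -0.0568,   0.014 ,
         0.0001]), 'ee_pos': array([195.0163, 619.5289, 224.7392]), 'eef_rot': array([-0.    ,  0.1519,  0.9884, -0.0008]), 'contact_force': array([ 0.1858,  0.3585, -0.8191]), 'wrist_torque': array([-0.0209,  0.0373, -0.0519]), 'gripper_force': 0.0, 'grip_width': 91.73711928741095} 11.0
```

View pics/top0.png

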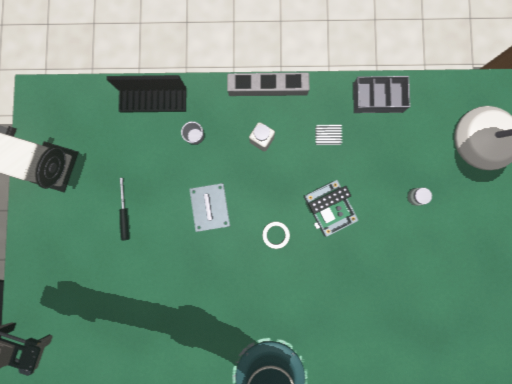

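View pics/scene0.png

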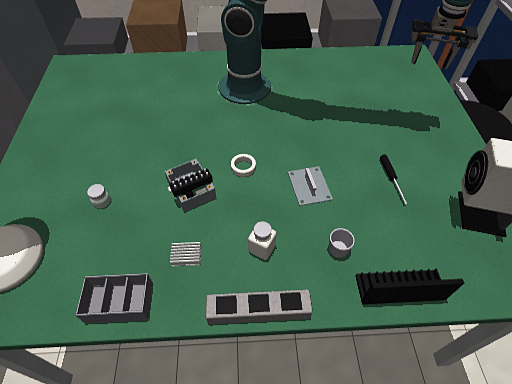

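The top view shows the plate at about (210,208), the box with the black holder across it at about (332,205), the tape at (276,235) and the dispenser at (262,135). Next I'll get rough positions, then move the wrist camera in.

```bash
cat > h.py <<'E'
from rig import manip,cams
import cv2,numpy as np
from scipy.spatial.transform import Rotation as R
np.set_printoptions(precision=3,suppress=True)
def ray(m,u,v):
    K=m["camera_matrix"];P=m["pose"]
    d=np.array([(u-K[0,2])/K[0,0],-(v-K[1,2])/K[1,1],-1.])
    return P[:3,3],P[:3,:3]@d
def onplane(m,uv,z):
    out=[]
    for u,v in uv:
        o,d=ray(m,u,v);out.append((o+d*(z-o[2])/d[2]))
    return np.array(out)
def proj(m,X):
    P=m["pose"];K=m["camera_matrix"]
    c=(np.asarray(X,float).reshape(-1,3)-P[:3,3])@P[:3,:3]
    return np.c_[K[0,0]*c[:,0]/-c[:,2]+K[0,2],K[1,1]*-c[:,1]/-c[:,2]+K[1,2]]
def tri(obs): # [(m,u,v)..]
    A=np.zeros((3,3));b=np.zeros(3)
    for m,u,v in obs:
        o,d=ray(m,u,v);d=d/np.linalg.norm(d);Q=np.eye(3)-np.outer(d,d);A+=Q;b+=Q@o
    return np.linalg.solve(A,b)
E
python3 - <<'E'
from h import *
m=cams.camera_model("top");s=cams.camera_model("scene")
for n,a,b in(("handle",(209,207),(310,182)),("holder",(330,199),(190,181))):
    print(n,tri([(m,*a),(s,*b)]))
print("plate corners",onplane(m,[(191,189),(223,184),(229,226),(197,231)],4))
print("box",onplane(m,[(306,190),(340,181),(358,225),(325,236)],50))
print("tape,disp",onplane(m,[(276,235)],24),onplane(m,[(262,133)],108))
t=cv2.imread("pics/top0.png")[150:260,170:380];cv2.imwrite("pics/topc.png",cv2.resize(t,None,fx=3.8,fy=3.8,interpolation=cv2.INTER_CUBIC)[:, :800])
# camera in tool frame
st=manip.get_state();w=cams.camera_model("wrist")["pose"];q=st["eef_rot"];Rt=R.from_quat([*q[1:],q[0]]).as_matrix()
print(Rt,Rt.T@(w[:3,3]-st["ee_pos"]),Rt.T@w[:3,:3])
E
```

```text
handle [524.32  191.453  14.902]
holder [ 543.429 -184.016   69.792]
plate corners [[582.941 249.092   4.   ]
 [598.319 145.675   4.   ]
 [463.34  126.226   4.   ]
 [448.071 228.616   4.   ]]
box [[ 572.97  -116.144   50.   ]
 [ 600.032 -221.377   50.   ]
 [ 464.474 -272.787   50.   ]
 [ 431.693 -171.578   50.   ]]
tape,disp [[434.645 -22.945  24.   ]] [[739.301  17.945 108.   ]]
[[-0.954  0.3   -0.   ]
 [ 0.3    0.954 -0.002]
 [-0.    -0.002 -1.   ]] [  68.606    0.305 -159.493] [[ 0.     0.969  0.248]
 [ 1.    -0.001  0.001]
 [ 0.001  0.248 -0.969]]
```

View pics/topc.png

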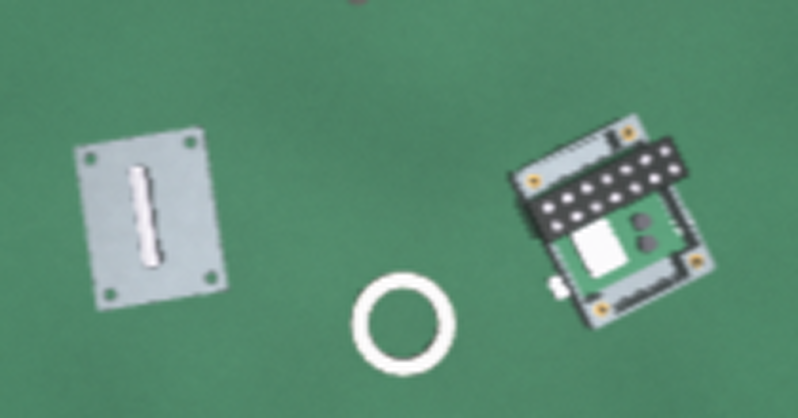

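The crop shows the plate with its four dark holes, and the box with four brass inserts and the holder across it. I'll fly over the plate first.

```bash
for i in 1 2; do :; done; python3 -m jog '[[0.04,-0.0525,0,0,0,0,1],[0.04,-0.0525,0,0,0,0,1],[0.04,-0.0525,0,0,0,0,1],[0.04,-0.0525,0,0,0,0,1],[0.04,-0.0525,0,0,0,0,1]]' 20
python3 -m jog '[[0.04,-0.0525,0,0,0,0,1],[0.04,-0.0525,0,0,0,0,1],[0.04,-0.0525,0,0,0,0,1],[0.04,-0.0525,0,0,0,0,1],[0.04,-0.0525,0,0,0,0,1]]'
python3 -m jog '[[0.04,-0.0525,0,0,0,0,1],[0,0,-0.04,0,0,0,1],[0,0,-0.04,0,0,0,1],[0,0,0,0,0,0,1],[0,0,0,0,0,0,1]]'
cat > look.py <<'E'
import sys,pickle
from h import *
n=sys.argv[1];m=cams.camera_model("wrist");s=manip.get_state();im=cams.snapshot("wrist")
cv2.imwrite(f"pics/{n}.png",im);pickle.dump((m,s),open(f"pics/{n}.pkl","wb"));print(s["ee_pos"],s["time"])
E
python3 look.py p1
```

```text
time: 0.6
ee_pos: [345.9, 421.2, 225.4]
eef_rot: [-0.0, 0.152, 0.988, -0.0]
contact_force: [0.9, 0.8, 0.2]
grip_width: 91.9
gripper_force: 0.0
time: 1.1
ee_pos: [495.8, 224.4, 225.5]
eef_rot: [-0.0, 0.152, 0.988, -0.0]
contact_force: [1.0, 0.3, 0.0]
grip_width: 91.9
gripper_force: 0.0
time: 1.6
ee_pos: [524.9, 187.0, 165.6]
eef_rot: [-0.0, 0.152, 0.988, -0.0]
contact_force: [0.3, 0.7, 0.3]
grip_width: 91.9
gripper_force: 0.0
[524.852 186.989 165.574] 1.6
```

View pics/p1.png

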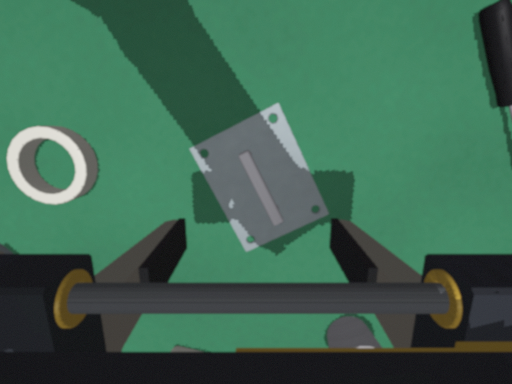

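The plate is in full view: its holes are near (273,118), (204,153), (316,209) and (250,240), and the bar runs from (243,154) to (279,222). I'll take a second view and then go over the box, turning on the way.

```bash
python3 -m jog '[[0.03,-0.04,0,0,0,0,1],[0.02,-0.03,0,0,0,0,1],[0,0,0,0,0,0,1],[0,0,0,0,0,0,1]]'
python3 look.py p2
python3 -m jog '[[0,-0.06,0.025,0,0,-0.0425,1],[0,-0.06,0.025,0,0,-0.0425,1],[0,-0.06,0.025,0,0,-0.0425,1],[-0.01,-0.06,0.025,0,0,-0.0425,1],[-0.01,-0.06,0.02,0,0,-0.0425,1]]'
python3 -m jog '[[-0.01,-0.045,0,0,0,-0.04,1],[-0.01,-0.045,0,0,0,0,1],[0,-0.045,0,0,0,0,1],[0,0,0,0,0,0,1],[0,0,0,0,0,0,1]]'
python3 look.py b1
python3 -m jog '[[0.03,-0.04,0,0,0,0,1],[0.02,-0.02,0,0,0,0,1],[0,0,0,0,0,0,1],[0,0,0,0,0,0,1]]'
python3 look.py b2
python3 - <<'E'
import cv2,numpy as np
cv2.imwrite("pics/bb.png",np.hstack([cv2.imread(f"pics/{k}.png")[:300,60:460] for k in("b1","b2")]))
E
```

```text
time: 2.05
ee_pos: [563.4, 134.7, 167.1]
eef_rot: [0.001, 0.152, 0.988, 0.001]
contact_force: [-0.5, -0.5, -0.0]
grip_width: 91.9
gripper_force: 0.0
[563.369 134.718 167.07 ] 2.05
time: 2.6
ee_pos: [547.7, -90.5, 257.4]
eef_rot: [0.001, 0.468, 0.883, 0.001]
contact_force: [0.6, -0.6, 0.0]
grip_width: 91.6
gripper_force: 0.0
time: 3.1
ee_pos: [532.9, -190.7, 255.9]
eef_rot: [0.0, 0.522, 0.853, 0.001]
contact_force: [0.4, 0.2, 0.3]
grip_width: 92.0
gripper_force: 0.0
[ 532.856 -190.722  255.932] 3.1
time: 3.55
ee_pos: [570.2, -234.6, 255.1]
eef_rot: [-0.001, 0.521, 0.854, 0.0]
contact_force: [-0.3, -0.4, 0.8]
grip_width: 92.1
gripper_force: 0.0
[ 570.234 -234.646  255.067] 3.55
```

View pics/bb.png

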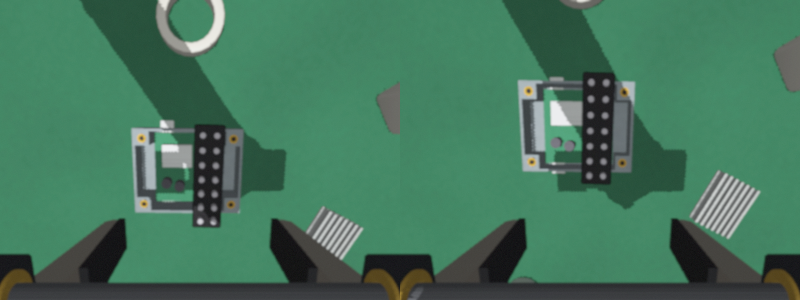

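The left half (b1) shows inserts near (201,139), (204,204) and (291,205), with the holder from about (268,125) to (268,226) (full-image columns). b2 shows all four. Now I'll extract centroids and triangulate.

```bash
cat > meas.py <<'E'
import pickle
from h import *
def load(n): return cv2.imread(f"pics/{n}.png"),pickle.load(open(f"pics/{n}.pkl","rb"))[0]
def blobs(mask,lo,hi):
    n,_,st,c=cv2.connectedComponentsWithStats(mask.astype(np.uint8))
    return [(tuple(c[i].round(2)),int(st[i,4])) for i in range(1,n) if lo<=st[i,4]<=hi]
E
python3 - <<'E'
from meas import *
for n in("b1","b2"):
    im,m=load(n);hsv=cv2.cvtColor(im,cv2.COLOR_BGR2HSV);H,S,V=cv2.split(hsv)
    print(n,"brass",[b for b in blobs((H>8)&(H<26)&(S>110)&(V>80),5,200) if b[0][1]<240])
    dark=(V<60)&(S<120);dark[240:]=0
    n_,lab,st,c=cv2.connectedComponentsWithStats(cv2.morphologyEx(dark.astype(np.uint8),cv2.MORPH_OPEN,np.ones((5,5))))
    for i in range(1,n_):
        if st[i,4]>800:print("dark",st[i],c[i])
    roi=np.zeros_like(dark);
    g=cv2.morphologyEx((V<60).astype(np.uint8),cv2.MORPH_CLOSE,np.ones((9,9)))
    print("bits",[b for b in blobs((V>85)&(S<60)&(g>0),8,60) if b[0][1]<240 and 200<b[0][0]<320])
for n in("p1","p2"):
    im,m=load(n);H,S,V=cv2.split(cv2.cvtColor(im,cv2.COLOR_BGR2HSV))
    g=((S<90)&(V>50)).astype(np.uint8);g[290:]=0
    cs,_=cv2.findContours(g,cv2.RETR_EXTERNAL,cv2.CHAIN_APPROX_NONE)
    c=[c for c in cs if cv2.contourArea(c)>5000]
    for k in c:
        print(n,cv2.contourArea(k),cv2.minAreaRect(k))
        f=np.zeros_like(g);cv2.drawContours(f,[k],-1,1,-1);f=cv2.erode(f,np.ones((3,3)))
        print("holes",blobs((f>0)&(g==0),15,200))
E
```

```text
b1 brass [((np.float64(201.16), np.float64(137.92)), 38), ((np.float64(292.89), np.float64(138.71)), 38), ((np.float64(203.57), np.float64(203.29)), 28), ((np.float64(290.69), np.float64(204.19)), 32)]
dark [ 253  125   32   95 1826] [267.942 167.75 ]
bits [((np.float64(262.54), np.float64(135.08)), 37), ((np.float64(276.83), np.float64(135.5)), 36), ((np.float64(261.97), np.float64(150.08)), 36), ((np.float64(276.03), np.float64(150.71)), 35), ((np.float64(261.74), np.float64(165.0)), 34), ((np.float64(275.5), np.float64(165.5)), 32), ((np.float64(261.18), np.float64(179.56)), 34), ((np.float64(274.86), np.float64(179.95)), 37), ((np.float64(260.59), np.float64(193.66)), 32), ((np.float64(274.26), np.float64(194.0)), 34), ((np.float64(260.17), np.float64(207.47)), 36), ((np.float64(273.52), np.float64(207.61)), 33), ((np.float64(259.76), np.float64(220.8)), 50), ((np.float64(272.93), np.float64(221.53)), 43)]
b2 brass [((np.float64(188.05), np.float64(90.62)), 40), ((np.float64(283.95), np.float64(91.72)), 40), ((np.float64(191.27), np.float64(161.65)), 37), ((np.float64(281.92), np
[... 839 characters left out ...]
31054688), (123.43094635009766, 101.51748657226562), 63.43495178222656)
holes [((np.float64(272.73), np.float64(117.9)), 41), ((np.float64(203.95), np.float64(152.84)), 38), ((np.float64(314.93), np.float64(208.59)), 29), ((np.float64(250.36), np.float64(238.64)), 28)]
p2 6221.5 ((78.45001220703125, 114.65000915527344), (97.39816284179688, 82.53544616699219), 18.434946060180664)
holes []
p2 13038.5 ((296.800048828125, 130.60000610351562), (130.58636474609375, 107.33125305175781), 63.43495178222656)
holes [((np.float64(309.0), np.float64(65.84)), 49), ((np.float64(236.64), np.float64(104.09)), 44), ((np.float64(350.11), np.float64(164.11)), 35), ((np.float64(282.26), np.float64(196.39)), 31)]
```

```bash
python3 - <<'E'
from meas import *
M={n:load(n)[1] for n in("b1","b2","p1","p2")}
def T(a,b,A,B): return np.array([tri([(M[a],*p),(M[b],*q)]) for p,q in zip(A,B)])
br=T("b1","b2",[(201.16,137.92),(292.89,138.71),(203.57,203.29),(290.69,204.19)],[(188.05,90.62),(283.95,91.72),(191.27,161.65),(281.92,162.72)])
print("brass",br,br.mean(0))
v=(br[1]+br[3]-br[0]-br[2])/2;print("box x yaw",np.degrees(np.arctan2(v[1],v[0])),np.linalg.norm(v))
b1=[(262.54,135.08),(276.83,135.5),(261.74,165),(275.5,165.5),(261.18,179.56),(274.86,179.95),(260.17,207.47),(273.52,207.61),(259.76,220.8),(272.93,221.53)]
b2=[(250.98,81.88),(265.9,82.38),(250.03,114.76),(264.67,115.22),(249.77,130.57),(264,131),(249.26,160.83),(263,161.06),(248.59,175.32),(262.5,175.71)]
bt=T("b1","b2",b1,b2);print("bits z",bt[:,2].mean());c=(bt[0]+bt[1]+bt[8]+bt[9])/4;v=bt[8]+bt[9]-bt[0]-bt[1];print("holder",c,"long axis",np.degrees(np.arctan2(v[1],v[0])))
p=T("p1","p2",[(272.73,117.9),(203.95,152.84),(314.93,208.59),(250.36,238.64)],[(309,65.84),(236.64,104.09),(350.11,164.11),(282.26,196.39)])
print("plate",p,p.mean(0));v=p[2]+p[3]-p[0]-p[1];print("plate x yaw",np.degrees(np.arctan2(v[1],v[0])),np.linalg.norm(v)/2)
for n,o in(("p1",(40,40)),("p2",(80,0))):
    im=load(n)[0];H,S,V=cv2.split(cv2.cvtColor(im,cv2.COLOR_BGR2HSV))
    c=proj(M[n],[[*p.mean(0)[:2],42]])[0].astype(int);print(n,c);print(V[c[1]-0,c[0]-22:c[0]+22]);
    print(S[c[1],c[0]-22:c[0]+22])
s=manip.get_state();q=s["eef_rot"];r=R.from_quat([*q[1:],q[0]]).as_matrix();print(s["ee_pos"],"tool y yaw",np.degrees(np.arctan2(r[1,1],r[0,1])))
E
```

```text
brass [[ 448.46  -180.134   51.803]
 [ 551.666 -128.356   50.861]
 [ 486.448 -257.469   49.469]
 [ 590.732 -205.254   50.027]] [ 519.326 -192.803   50.54 ]
box x yaw 26.61981312422942 116.04599708589261
bits z 89.65869279888324
holder [ 543.11  -182.817   90.333] long axis -64.62481517123297
plate [[461.207 223.828   2.285]
 [474.635 138.714   1.583]
 [576.042 241.88    1.939]
 [589.434 157.01    2.317]] [525.329 190.358   2.031]
plate x yaw 8.994618986082692 116.24630579767108
p1 [261 189]
[113 112 111 113 111 111 109 111 110 111 111 111 111 110 111 114 123 131
 138 138 137 138 138 138 136 137 131 124 111 104 106 109 109 110 111 111
 110 111 111 109 110 110 109 109]
[29 25 25 25 25 28 26 25 23 28 25 25 28 25 25 22 15  8 11  9  7 11 11 11
  9 11 10 12 11 17 24 26 26 28 25 28 25 25 25 23 25 28 23 26]
p2 [300 136]
[109 108 109 108 109 109 108 113 134 167 181 184 175 148 131 163 198 217
 222 222 220 219 218 216 214 209 201 186 175 174 179 180 181 181 181 180
 181 180 180 179 179 179 179 178]
[28 26 26 26 23 26 28 27 25 24 23 21 22 22 14 11  8  8  7  7  6  6  7  7
  8  7  9  8 13 19 21 23 23 23 23 21 21 21 21 21 21 21 21 20]
[ 569.977 -234.587  255.205] tool y yaw 27.222047707353696
```

```bash
python3 -m jog '[[-0.018,0.0345,0,0,0,-0.01,1],[-0.018,0.0345,0,0,0,0,1],[0,0,-0.06,0,0,0,1],[0,0,-0.06,0,0,0,1],[0,0,0,0,0,0,1]]'
python3 -m jog '[[0,0,-0.05,0,0,0,1],[0,0,-0.05,0,0,0,1],[0,0,-0.03,0,0,0,1],[0,0,0,0,0,0,1],[0,0,0,0,0,0,1]]'
python3 - <<'E'
from meas import *
A={}
for n in("p1","p2"):
    im,m=load(n);H,S,V=cv2.split(cv2.cvtColor(im,cv2.COLOR_BGR2HSV))
    c=proj(m,[[525,190,42]])[0];k=((S<17)&(V>100)).astype(np.uint8);k=cv2.morphologyEx(k,cv2.MORPH_OPEN,np.ones((3,3)))
    n_,lab,st,ce=cv2.connectedComponentsWithStats(k);i=lab[int(c[1])+2,int(c[0])+2]
    ys,xs=np.where(lab==i);r=cv2.minAreaRect(np.c_[xs,ys].astype(np.float32));print(n,i,st[i],ce[i],r);A[n]=(m,*r[0])
print("handle",tri(list(A.values())))
E
```

```text
time: 4.1
ee_pos: [539.0, -181.5, 161.0]
eef_rot: [-0.005, 0.534, 0.845, -0.001]
contact_force: [-0.0, 0.5, -0.9]
grip_width: 92.0
gripper_force: 0.0
time: 4.6
ee_pos: [544.2, -185.1, 69.9]
eef_rot: [0.001, 0.535, 0.845, 0.0]
contact_force: [-0.2, -0.2, 0.5]
grip_width: 91.7
gripper_force: 0.0
p1 4 [239 151  44  74 959] [260.346 187.236] ((260.3000183105469, 187.60000610351562), (80.05123138427734, 12.521980285644531), 63.43495178222656)
p2 2 [ 277   95   45   81 1149] [298.809 135.146] ((298.91583251953125, 135.65841674804688), (86.40518951416016, 13.9079008102417), 65.85445404052734)
handle [524.093 189.962  38.519]
```

The handle top measures about 39–42 mm, as expected. Now I'll grip the holder.

```bash
python3 -m jog '[[0,0.001,-0.006,0,0,0,1],[0,0,0,0,0,0,-1],[0,0,0,0,0,0,-1],[0,0,0,0,0,0,-1],[0,0,0,0,0,0,-1]]' 25
python3 -m jog '[[0,0,0,0,0,0,-1],[0,0,0,0,0,0,-1],[0,0,0.01,0,0,0,-1],[0,0,0.03,0,0,0,-1],[0,0,0.04,0,0,0,-1]]'
```

```text
time: 5.1
ee_pos: [543.3, -184.4, 63.9]
eef_rot: [0.0, 0.535, 0.845, 0.0]
contact_force: [0.9, 0.5, -1.3]
grip_width: 62.1
gripper_force: 0.0
time: 5.6
ee_pos: [541.8, -184.1, 123.3]
eef_rot: [-0.002, 0.535, 0.845, -0.001]
contact_force: [1.0, -0.7, -1.2]
grip_width: 35.8
gripper_force: 25.0
```

```bash
python3 -m jog '[[0.01,0.03,0,0,0,0,-1],[0.01,0.05,0,0,0,0,-1],[0.01,0.06,0,0,0,0,-1],[0,0.06,0,0,0,0,-1],[0,0.04,0,0,0,0,-1]]'
python3 -m jog '[[0,0,-0.03,0,0,0,-1],[0,0,-0.04,0,0,0,-1],[0,0,-0.04,0,0,0,-1],[0,0,-0.015,0,0,0,-1],[0,0,0,0,0,0,-1]]'
```

```text
time: 6.1
ee_pos: [565.4, -0.5, 123.7]
eef_rot: [-0.001, 0.534, 0.846, 0.0]
contact_force: [0.3, 0.5, -2.2]
grip_width: 35.8
gripper_force: 25.0
time: 6.6
ee_pos: [564.4, -4.6, 28.6]
eef_rot: [-0.001, 0.535, 0.845, -0.001]
contact_force: [-0.0, -0.3, -1.2]
grip_width: 36.1
gripper_force: 25.0
```

```bash
python3 -m jog '[[0,0,-0.01,0,0,0,-1],[0,0,-0.004,0,0,0,-1],[0,0,-0.003,0,0,0,-1],[0,0,0,0,0,0,-1]]'; python3 -m jog '[[0,0,-0.002,0,0,0,-1],[0,0,0,0,0,0,-1],[0,0,0,0,0,0,-1]]'
```

```text
time: 7.0
ee_pos: [567.2, -5.0, 21.6]
eef_rot: [0.001, 0.535, 0.845, 0.002]
contact_force: [-8.3, -0.9, 28.0]
grip_width: 35.8
gripper_force: 25.0
time: 7.3
ee_pos: [567.3, -5.1, 20.7]
eef_rot: [0.001, 0.535, 0.845, 0.002]
contact_force: [-9.6, -0.9, 32.6]
grip_width: 35.7
gripper_force: 25.0
```

It made contact about 7 mm higher than expected, so I'll look before letting go.

```bash
python3 -m jog '[[0,0,0.004,0,0,0,-1],[0,0,0,0,0,0,-1]]'; python3 look.py h1; python3 - <<'E'
from meas import *
im=cams.snapshot("scene");cv2.imwrite("pics/s1.png",im)
p=proj(cams.camera_model("scene"),[[565,-5,20]])[0].astype(int);c=im[p[1]-60:p[1]+50,p[0]-65:p[0]+65]
w=cv2.imread("pics/h1.png")
cv2.imwrite("pics/hh.png",np.hstack([cv2.resize(c,(454,384),interpolation=cv2.INTER_CUBIC),w[:,90:430]]))
E
```

```text
time: 7.5
ee_pos: [567.3, -4.4, 20.7]
eef_rot: [0.002, 0.535, 0.845, 0.001]
contact_force: [-2.2, 0.9, 17.3]
grip_width: 35.7
gripper_force: 25.0
[567.259  -4.427  20.703] 7.5
```

View pics/hh.png

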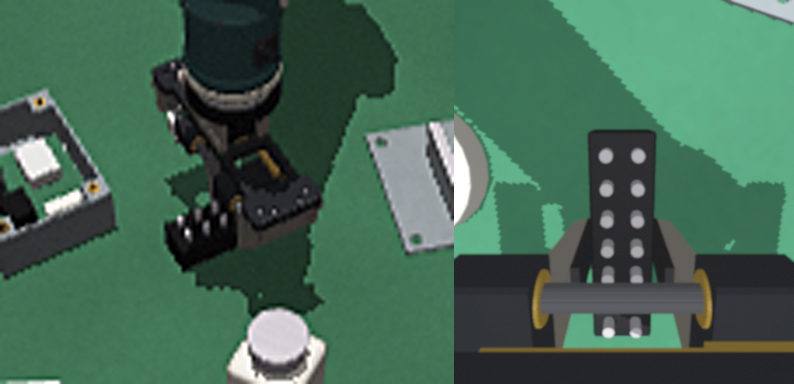

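The scene crop shows the holder in the fingers. The wrist view shows its bit rows, from (606,156)/(638,156) down to (609,332)/(636,332). I'll check tilt with PnP on the bits.

```bash
cat > tilt.py <<'E'
import sys
from meas import *
n=sys.argv[1];rows=int(sys.argv[2])
im,m=load(n);H,S,V=cv2.split(cv2.cvtColor(im,cv2.COLOR_BGR2HSV))
b1,b2=load("b1")[1],load("b2")[1]
t=[tri([(b1,*p),(b2,*q)]) for p,q in[((262.54,135.08),(250.98,81.88)),((276.83,135.5),(265.9,82.38)),((259.76,220.8),(248.59,175.32)),((272.93,221.53),(262.5,175.71))]]
L=np.linalg.norm((t[2]+t[3]-t[0]-t[1])[:2])/2/6;W=np.linalg.norm((t[1]-t[0]+t[3]-t[2])[:2])/2;print("pitch",L,W)
g=cv2.morphologyEx((V<60).astype(np.uint8),cv2.MORPH_CLOSE,np.ones((17,17)))
bl=[b for b in blobs((V>110)&(S<60)&(g>0),20,300) if 200<b[0][0]<320 and 100<b[0][1]<340];bl.sort(key=lambda b:b[0][1]);print([(float(b[0][0]),float(b[0][1]),b[1]) for b in bl])
obj,img=[],[]
for i in range(rows):
    pr=sorted(bl[2*i:2*i+2]);
    for s,b in zip((-1,1),pr): obj.append([s*W/2,L*(3-i),0]);img.append(b[0])
ok,rv,tv=cv2.solvePnP(np.array(obj),np.array(img,float),m["camera_matrix"],None,flags=cv2.SOLVEPNP_IPPE)
F=np.diag([1,-1,-1.]);P=m["pose"];Rw=P[:3,:3]@F@cv2.Rodrigues(rv)[0];c=P[:3,:3]@F@tv[:,0]+P[:3,3]
print("centre",c,"z axis",Rw[:,2],"y axis",Rw[:,1])
E
python3 tilt.py h1 4
```

```text
pitch 16.88970558248094 15.981281855260228
[(273.8, 155.69, 171), (241.53, 155.75, 169), (273.27, 188.61, 173), (242.09, 188.79, 173), (242.53, 219.54, 177), (272.85, 219.55, 176), (243.07, 248.91, 182), (272.48, 248.93, 178), (271.99, 275.36, 157), (243.54, 275.45, 155), (271.12, 326.32, 155), (244.07, 327.53, 139)]
centre [567.213  -2.807  37.799] z axis [ 0.006 -0.018  1.   ] y axis [-0.428  0.904  0.019]
```

The holder is upright (tilt about 0.02 rad) with the bit tops at about 38–40 mm, so it is standing on the bench. I'll release and retreat.

```bash
python3 -m jog '[[0,0,0.002,0,0,0,-1],[0,0,0,0,0,0,0.2],[0,0,0,0,0,0,0.6],[0,0,0,0,0,0,1],[0,0,0,0,0,0,1]]'; python3 -m jog '[[0,0,0,0,0,0,1],[0,0,0.03,0,0,0,1],[0,0,0.05,0,0,0,1],[0,0,0.05,0,0,0,1],[0,0,0,0,0,0,1]]'; python3 look.py h2; python3 tilt.py h2 7
```

```text
time: 8.1
ee_pos: [565.5, -4.3, 19.9]
eef_rot: [-0.0, 0.535, 0.845, -0.0]
contact_force: [0.1, 0.2, 0.2]
grip_width: 65.8
gripper_force: 0.0
time: 8.6
ee_pos: [568.9, -4.6, 122.2]
eef_rot: [0.003, 0.535, 0.845, 0.003]
contact_force: [-0.3, -0.3, -0.0]
grip_width: 92.2
gripper_force: 0.0
[568.916  -4.579 122.189] 8.6
pitch 16.88970558248094 15.981281855260228
[(244.5, 139.5, 52), (263.71, 139.55, 51), (263.78, 159.69, 51), (245.0, 159.75, 48), (245.17, 179.43, 47), (263.67, 179.43, 49), (245.43, 198.32, 47), (263.57, 198.38, 47), (263.5, 216.5, 46), (245.79, 216.56, 43), (263.28, 234.1, 39), (245.53, 234.76, 51), (263.25, 251.6, 60), (245.97, 251.7, 63)]
centre [566.411  -2.857  40.243] z axis [0.003 0.03  1.   ] y axis [-0.427  0.904 -0.026]
```

The holder is standing upright at (566,-3). Now for the plate: shift about (-43,+195) and turn +73.6°.

```bash
python3 -m jog '[[0,0.01,0.04,0,0,0.0454,1],[-0.01,0.04,0.01,0,0,0.0454,1],[-0.01,0.04,0,0,0,0.0454,1],[-0.01,0.04,0,0,0,0.0454,1],[-0.01,0.04,0,0,0,0.0454,1]]'; python3 -m jog '[[-0.01,0.04,0,0,0,0.0454,1],[-0.008,0.04,0,0,0,0.0454,1],[0,0.01,0,0,0,0.0454,1],[0,0,0,0,0,0.0454,1],[0,0,0,0,0,0,1]]'; python3 -m jog '[[0,0,0,0,0,0,1],[0,0,0,0,0,0,1]]'; python3 look.py p3
cat > yaw.py <<'E'
from h import *
s=manip.get_state();q=s["eef_rot"];r=R.from_quat([*q[1:],q[0]]).as_matrix();print(s["ee_pos"],"tool y yaw",np.degrees(np.arctan2(r[1,1],r[0,1])),"tool z",r[:,2])
E
python3 yaw.py; python3 - <<'E'
from meas import *
im,m=load("p3");H,S,V=cv2.split(cv2.cvtColor(im,cv2.COLOR_BGR2HSV))
g=((S<90)&(V>50)).astype(np.uint8);g[290:]=0
for k in cv2.findContours(g,cv2.RETR_EXTERNAL,cv2.CHAIN_APPROX_NONE)[0]:
    if cv2.contourArea(k)>4000:
        f=np.zeros_like(g);cv2.drawContours(f,[k],-1,1,-1);f=cv2.erode(f,np.ones((3,3)));h=blobs((f>0)&(g==0),15,200)
        if len(h)==4:
            X=onplane(m,[b[0] for b in h],2);print(X,X.mean(0))
E
```

```text
time: 9.15
ee_pos: [534.4, 124.2, 153.9]
eef_rot: [-0.001, 0.204, 0.979, -0.0]
contact_force: [0.3, 0.3, -0.7]
grip_width: 92.0
gripper_force: 0.0
time: 9.65
ee_pos: [521.2, 190.9, 153.7]
eef_rot: [-0.001, -0.078, 0.997, -0.0]
contact_force: [-0.6, -0.0, 0.3]
grip_width: 92.0
gripper_force: 0.0
time: 9.85
ee_pos: [521.9, 190.1, 154.5]
eef_rot: [-0.0, -0.075, 0.997, -0.0]
contact_force: [-0.2, 0.2, 0.2]
grip_width: 91.7
gripper_force: 0.0
[521.907 190.061 154.532] 9.85
[522.026 190.15  154.705] tool y yaw 98.68237242821635 tool z [-0.001 -0.    -1.   ]
[[474.686 138.936   2.   ]
 [461.236 223.839   2.   ]
 [589.571 156.993   2.   ]
 [575.891 241.77    2.   ]] [525.346 190.385   2.   ]
```

```bash
python3 -m jog '[[0.004,0,-0.05,0,0,0.002,1],[0,0,-0.05,0,0,0,1],[0,0,-0.045,0,0,0,1],[0,0,-0.025,0,0,0,1],[0,0,0,0,0,0,1]]' 45; python3 -m jog '[[0,0,0,0,0,0,1],[0,0,0,0,0,0,-1],[0,0,0,0,0,0,-1],[0,0,0,0,0,0,-1],[0,0,0,0,0,0,-1]]' ; python3 -m jog '[[0,0,0,0,0,0,-1],[0,0,0,0,0,0,-1],[0,0,0,0,0,0,-1],[0,0,0,0,0,0,-1],[0,0,0,0,0,0,-1]]'
```

```text
time: 10.4
ee_pos: [523.0, 189.6, 24.8]
eef_rot: [-0.003, -0.079, 0.997, -0.001]
contact_force: [0.1, -0.4, 0.4]
grip_width: 91.9
gripper_force: 0.0
time: 10.9
ee_pos: [525.5, 190.9, 28.3]
eef_rot: [0.001, -0.08, 0.997, 0.0]
contact_force: [0.7, -1.2, 0.3]
grip_width: 62.0
gripper_force: 0.0
time: 11.4
ee_pos: [525.1, 190.7, 27.5]
eef_rot: [-0.0, -0.08, 0.997, 0.0]
contact_force: [0.3, -0.5, 0.2]
grip_width: 22.0
gripper_force: 0.0
```

```bash
python3 -m jog '[[0,0,0,0,0,0,-1],[0,0,0,0,0,0,-1],[0,0,0,0,0,0,-1],[0,0,0,0,0,0,-1],[0,0,0,0,0,0,-1]]' ; python3 yaw.py; python3 -m jog '[[0,0,0.01,0,0,0,-1],[0,0,0.03,0,0,0,-1],[0,0,0.04,0,0,0,-1],[0,0,0.04,0,0,0,-1],[0,0,0,0,0,0,-1]]' ;python3 -m jog '[[0,0,0,0,0,0,-1],[0,0,0,0,0,0,-1]]'; python3 yaw.py
```

```text
time: 11.9
ee_pos: [525.1, 190.7, 27.5]
eef_rot: [-0.0, -0.08, 0.997, 0.0]
contact_force: [-0.3, 0.5, -0.9]
grip_width: 11.6
gripper_force: 45.0
[525.064 190.676  27.532] tool y yaw 99.18773803671735 tool z [-0.  0. -1.]
time: 12.4
ee_pos: [527.5, 191.5, 121.4]
eef_rot: [0.003, -0.08, 0.997, 0.001]
contact_force: [1.5, -0.1, -4.2]
grip_width: 11.7
gripper_force: 45.0
time: 12.6
ee_pos: [523.8, 190.1, 116.1]
eef_rot: [-0.001, -0.08, 0.997, -0.0]
contact_force: [-0.1, -0.1, -4.2]
grip_width: 11.5
gripper_force: 45.0
[523.801 190.147 116.095] tool y yaw 99.19604554344686 tool z [-0.003 -0.001 -1.   ]
```

```bash
python3 -m jog '[[0,-0.02,0,0,0,0.01,-1],[0,-0.045,0,0,0,0.01,-1],[0,-0.06,0,0,0,0.01,-1],[0,-0.06,0,0,0,0.01,-1],[0,-0.06,0,0,0,0.01,-1]]' ; python3 -m jog '[[0,-0.06,0,0,0,0.01,-1],[0,-0.06,0,0,0,0.01,-1],[-0.006,-0.06,0,0,0,0.01,-1],[0,-0.05,0,0,0,0.01,-1],[0,-0.025,0,0,0,0.008,-1]]'; python3 -m jog '[[0,-0.01,0,0,0,0,-1],[0,0,0,0,0,0,-1],[0,0,0,0,0,0,-1]]';python3 yaw.py; python3 look.py f1; python3 - <<'E'
from meas import *
im=cams.snapshot("top");cv2.imwrite("pics/t1.png",im)
a=cv2.imread("pics/f1.png")[:,60:460];b=im[150:260,280:400]
cv2.imwrite("pics/ff.png",np.hstack([a,cv2.resize(b,(400,384),interpolation=cv2.INTER_CUBIC)]))
E
```

```text
time: 13.1
ee_pos: [523.6, 5.2, 115.9]
eef_rot: [-0.002, -0.159, 0.987, 0.0]
contact_force: [1.0, -0.5, -4.6]
grip_width: 11.5
gripper_force: 45.0
time: 13.6
ee_pos: [518.6, -188.7, 115.9]
eef_rot: [-0.002, -0.23, 0.973, -0.0]
contact_force: [0.4, 0.4, -3.3]
grip_width: 11.7
gripper_force: 45.0
time: 13.9
ee_pos: [520.3, -189.9, 116.7]
eef_rot: [-0.001, -0.233, 0.973, 0.001]
contact_force: [1.2, 0.6, -4.8]
grip_width: 11.6
gripper_force: 45.0
[ 520.343 -189.92   116.729] tool y yaw 116.91051980923453 tool z [-0.002  0.002 -1.   ]
[ 520.343 -189.92   116.729] 13.9
```

View pics/ff.png

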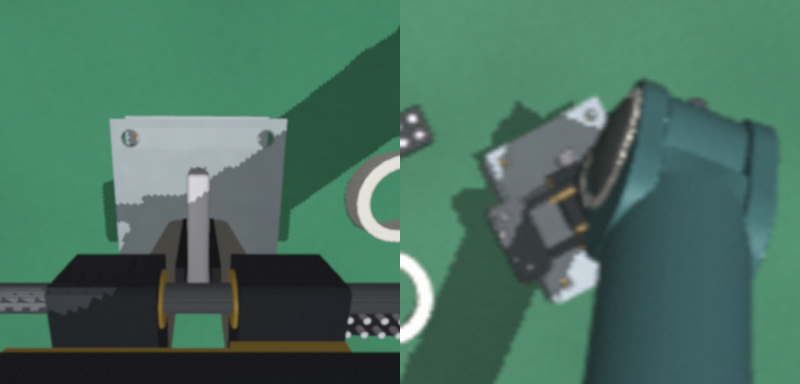

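The wrist view shows two plate holes near (190,138) and (326,138) (full-image columns), with the box rim just beyond the plate. I'll lower to about 10 mm over the rim and compare holes and inserts.

```bash
python3 -m jog '[[-0.0014,-0.004,-0.012,0,0,-0.001,-1],[0,0,-0.014,0,0,0,-1],[0,0,-0.01,0,0,0,-1],[0,0,0,0,0,0,-1],[0,0,0,0,0,0,-1]]';python3 -m jog '[[0,0,0,0,0,0,-1],[0,0,0,0,0,0,-1]]';python3 yaw.py; python3 look.py f2; python3 - <<'E'
from meas import *
im,m=load("f2")
T=[]
for u,v in((190,138),(326,138)):
    T.append(cv2.resize(im[v-30:v+30,u-30:u+30],(390,390),interpolation=cv2.INTER_CUBIC))
cv2.imwrite("pics/f2c.png",np.hstack(T))
E
```

```text
time: 14.5
ee_pos: [519.4, -194.7, 90.1]
eef_rot: [-0.0, -0.231, 0.973, 0.0]
contact_force: [0.4, -0.8, -4.3]
grip_width: 11.8
gripper_force: 45.0
time: 14.7
ee_pos: [519.9, -194.9, 90.9]
eef_rot: [0.0, -0.23, 0.973, -0.0]
contact_force: [0.6, 0.1, -4.1]
grip_width: 11.3
gripper_force: 45.0
[ 519.857 -194.944   90.948] tool y yaw 116.64543754132697 tool z [ 0.001 -0.    -1.   ]
[ 519.857 -194.944   90.948] 14.7
```

View pics/f2c.png

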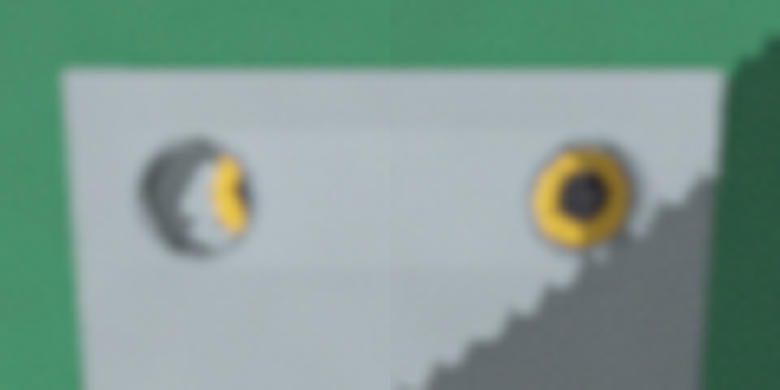

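Through the right hole the brass ring is almost centred at (326,138). Through the left hole, centred at (190.5,138), the thread sits near (197,138). I'll convert these to offsets.

```bash
python3 - <<'E'
from meas import *
im,m=load("f2")
zt=90.9-27.5+4
h=onplane(m,[(190.5,138.1),(326,138)],zt);t=onplane(m,[(197,138.2),(326,138.3)],50.5)
print("holes",h,np.linalg.norm(h[1]-h[0]));print("threads",t,np.linalg.norm(t[1]-t[0]));print("shift",t-h)
v=h[1]-h[0];a=np.degrees(np.arctan2(v[1],v[0]));u=t[1]-t[0];print(a,np.degrees(np.arctan2(u[1],u[0])))
yv=v/np.linalg.norm(v)
# plate centre from holes: x-dir perpendicular
n=np.array([-yv[1],yv[0],0]);c=h.mean(0);print("centre candidates",c+58*n,c-58*n)
E
```

```text
holes [[ 487.278 -259.479   67.4  ]
 [ 448.784 -182.996   67.4  ]] 85.6242710708131
threads [[ 487.975 -258.544   50.5  ]
 [ 448.056 -178.935   50.5  ]] 89.05616727703962
shift [[  0.697   0.936 -16.9  ]
 [ -0.728   4.061 -16.9  ]]
116.71566852571972 116.63051031544309
centre candidates [ 416.223 -247.312   67.4  ] [ 519.84  -195.163   67.4  ]
```

```bash
python3 -m jog '[[-0.0005,0.0037,-0.003,0,0,0,-1],[0,0,0,0,0,0,-1],[0,0,0,0,0,0,-1],[0,0,0,0,0,0,-1],[0,0,0,0,0,0,-1]]';python3 -m jog '[[0,0,0,0,0,0,-1],[0,0,0,0,0,0,-1]]';python3 yaw.py; python3 look.py f3; python3 - <<'E'
from meas import *
im,m=load("f3")
T=[]
for u,v in((190,138),(326,138)):
    T.append(cv2.resize(im[v-30:v+30,u-30:u+30],(390,390),interpolation=cv2.INTER_CUBIC))
cv2.imwrite("pics/f3c.png",np.hstack(T))
H,S,V=cv2.split(cv2.cvtColor(im,cv2.COLOR_BGR2HSV))
print([b for b in blobs((H>8)&(H<30)&(S>100)&(V>60),5,300) if 110<b[0][1]<170])
# expected pixel of threads and holes
z=manip.get_state()["ee_pos"][2]
print("exp threads",proj(m,[[486.45,-257.47,50],[448.46,-180.13,50]]))
E
```

```text
time: 15.25
ee_pos: [519.2, -192.1, 88.4]
eef_rot: [0.0, -0.23, 0.973, -0.0]
contact_force: [-0.1, 0.2, -3.8]
grip_width: 11.8
gripper_force: 45.0
time: 15.45
ee_pos: [519.2, -192.1, 88.4]
eef_rot: [0.0, -0.23, 0.973, -0.0]
contact_force: [0.6, 0.2, -3.6]
grip_width: 11.5
gripper_force: 45.0
[ 519.221 -192.14    88.359] tool y yaw 116.6501815850858 tool z [ 0. -0. -1.]
[ 519.221 -192.14    88.359] 15.45
[((np.float64(190.99), np.float64(138.04)), 71), ((np.float64(325.22), np.float64(138.22)), 82)]
exp threads [[194.456 136.087]
 [320.732 137.235]]
```

View pics/f3c.png

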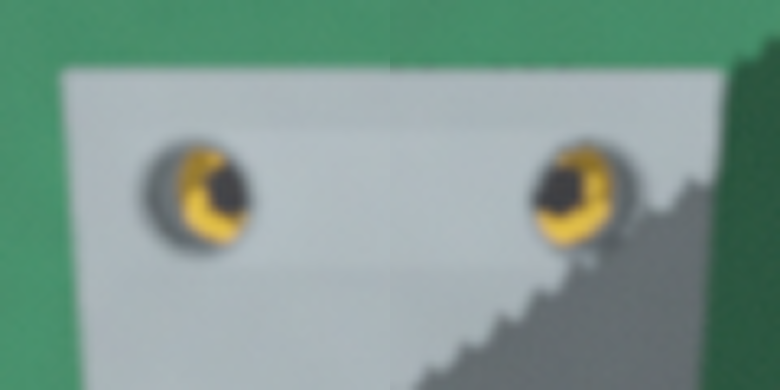

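Both threads now show symmetrically inside the holes, at about (194.9,137.7) and (322.2,137.5), against hole centres (190.5,138.1) and (326.2,138.1). I'll check these against the expected parallax.

```bash
python3 - <<'E'
from meas import *
im,m=load("f3")
h=onplane(m,[(190.3,138.1),(326.3,138.1)],88.4-27.5+4);t=onplane(m,[(194.9,137.7),(322.2,137.5)],50)
print(h,t,t-h,np.linalg.norm(h[1]-h[0]),np.linalg.norm(t[1]-t[0]))
w,mt=cv2.imread("pics/t1.png"),cams.camera_model("top")
e=manip.get_state();print(e["joint_vel"],e["ee_pos"],e["time"])
E
```

```text
[[ 486.635 -256.726   64.9  ]
 [ 448.069 -179.954   64.9  ]] [[ 487.307 -256.766   50.   ]
 [ 448.165 -179.146   50.   ]] [[  0.672  -0.041 -14.9  ]
 [  0.096   0.807 -14.9  ]] 85.91434076374813 86.93093954064099
[ 0.     0.002 -0.002 -0.001  0.001 -0.     0.   ] [ 519.193 -192.085   88.36 ] 15.5
```

Residuals are under 1 mm, the plate is about 11 mm above the rim, and the arm is still. Handing in.

```bash
python3 -c "from rig import job_done; print(job_done())"
```

```text
the job is handed in; nothing more can be done
None
```

The job is handed in (no verdict was returned): the bit holder stands upright on the bench at about x 566, y -3 mm, and the gripper holds the cover plate level and still about 11 mm above the box rim. The two plate holes the wrist camera could see measured within 1 mm of their threads, and nothing else was touched as far as I could tell.

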